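# Swap the jar under the bench lamp

## Task

The squat jar and the tall bottle each stand on the mat where the other one is needed next: swap them, so that each finally stands upright and roughly centred on the cork mat that the other one stood on. Keep both upright all the while, set them down gently, do not touch the lamp, and leave everything else on the bench where it is.

Things in the scene. Friction and masses are not known exactly. Their poses are not given: they have to be found in the camera images.
- squat_jar: squat off-white plastic jar with a flat grey lid, round, 62 mm in diameter, 76 mm tall (lid the top 16 mm, 63 mm in diameter), about 0.2 kg. Origin: centre of its underside, z up along the jar. Stands on one of the two mats.
- tall_bottle: tall slim off-white plastic bottle, round, 50 mm in diameter up to 82 mm, then a shoulder and a narrow grey cap 27 mm in diameter; 118 mm tall in all, about 0.16 kg. Origin: centre of its underside, z up along the bottle. Stands on the other mat.
- lamp_mat: square cork mat, 110 x 110 mm, 4 mm thick, fixed to the bench, the one under the lamp head. Origin: centre of its underside.
- open_mat: square cork mat, 110 x 110 mm, 4 mm thick, fixed to the bench, with nothing over it and a tumbler of tools behind it on either side. Origin: centre of its underside.
- lamp: gooseneck lamp, fixed, not to be touched. Origin: on the bench, below the middle of its head's front edge; x points back, z up. Head: a flat dark box, x 0 to 90, y -85 to 85, z 172 to 191 mm, that hangs over the lamp mat (mat middle about 5 mm behind the front edge). A 12 mm neck rises from it at x = 52, arches to z = 275, ends at x = 170 in a foot 80 x 80 x 30 mm
- tumbler_a: clear plastic tumbler, 60 mm wide at its foot, 76 mm at its rim, 105 mm tall, with three modelling tools standing fixed in it; the whole keeps within a radius of 46 mm and a height of 172 mm; it stands to the left (robot's view) behind the open mat. Origin: centre of its underside, z up. Leave alone.
- tumbler_b: clear plastic tumbler, 60 mm wide at its foot, 76 mm at its rim, 105 mm tall, with three modelling tools standing fixed in it; the whole keeps within a radius of 46 mm and a height of 172 mm; it stands to the right behind the open mat. Origin: centre of its underside, z up. Leave alone.
- cast_a: plaster dental cast, a 66 x 60 mm block 16 mm thick with a horseshoe of teeth on it, 31 mm tall in all. Origin: centre of its underside. Leave alone.
- cast_b: plaster dental cast, a 66 x 60 mm block 16 mm thick with a horseshoe of teeth on it, 31 mm tall in all. Origin: centre of its underside. Leave alone.
- glue_bottle: small glue bottle with a pointed orange cap, 38 mm in diameter, 100 mm tall. Origin: centre of its underside. Leave alone.
- shot_glass: small empty glass, 40 mm at the foot, 52 mm at the rim, 62 mm tall. Origin: centre of its underside. Leave alone.
- rubber_cone: dark rubber casting cone, 56 mm at the foot, 34 mm at the top, 70 mm tall. Origin: centre of its underside. Leave alone.
- wax_tin: flat round metal tin, 74 mm in diameter, 28 mm tall. Origin: centre of its underside. Leave alone.
Mind the look-alikes: they are no part of the job. What is shaped like the tall_bottle but green or purple is not meant.

How it is judged:
By the outcome, as a careful person would: the job done as asked, in the order asked, and still so for the second after the job is handed in, with the robot touching nothing.
It also fails if it takes over 70 s, if anything falls off the work surface, if the arm or the gripper's body presses on something with over 40 N, if the wrist force passes 120 N, or if a joint passes its speed limit or range.

## Robot

A 6-joint arm with a two-finger parallel gripper is mounted at the origin on the work surface. World frame = base frame: x ahead of the robot, y to its left, z up, the work surface at z = 0. Lengths are in mm, angles in rad, forces in N, time in s.
With the tool pointing down it reaches from about 350 to 925 mm from the base axis. Payload 6.4 kg.
Tool frame: the origin (TCP) lies at the very end of the fingers, on their centre line; the grasp point (between the pads) lies 19 mm behind it; z points along the fingers, y is the line along which they close (so a half turn about z gives the same grasp; the last joint's range is limited). The gripper opens to 94 mm and grips with 3 to 60 N. Pads are 16 mm wide; open, the fingers measure 119 mm over their backs; the gripper's body (75 mm by 177 mm) begins 78 mm behind the grasp point.
Start: joints at [-1.404, 0.245, 1.558, -0, 1.339, -0.174], TCP at [217.262, -612.626, 205.455] pointing down, gripper open.
Joint ranges: [-3.13, 3.13], [-1.02, 2.26], [0.13, 2.54], [-0.95, 4.09], [0.21, 2.88], [-2.74, 2.74]. Speed limits (rad/s): [2.57, 2.57, 3.14, 3.14, 3.14, 3.14].

## Interface

Orientations are given as [roll, pitch, yaw] about the fixed x, y, z axes, in that order (R = Rz(yaw) Ry(pitch) Rx(roll)).
In Python, from rig import monitor, cams, finish_job gives the robot as it stands.
- The arm moves only by the tool step_arm, never from a script. Its argument "increments" is a list of rows, each a list of 3 entries, a list of its own where there are three numbers: the finger opening in mm, from 0 to 94, then the shift along the tool's x, y, z in mm, then the turn, a rotation vector about the tool's x, y, z in rad. In form: [[gripper, [tx, ty, tz], [rx, ry, rz]], ...]. A call has 1 to 10 rows; each row is the pose to reach, as a shift and turn from the pose commanded when the call began, along the tool's axes at that moment; what a row does not reach only later rows make up. A row lasts 1/8 s, in which the tool goes at most 62.5 mm and 10.7 degrees, less where a joint would pass 70% of its speed; a pose out of reach is approached as far as the arm can. A call with a gripper value outside its range is refused whole. The fingers move at their own pace and stop on an object; "newtons" is the grip in N (left out, the last holds). Time passes only in rows, so rows that repeat a pose let the fingers close. It gives the time, the measured TCP pose, the force, the opening and the grip force at its end, in the units of the state.
- monitor.read_state(): the state, without advancing time (a new reading comes with each control period).
- cams.snapshot(name): name is "side" or "top" or "wrist"; returns (picture, depth): 400x640x3 uint8, blue, green, red; 400x640 float32, mm along the optical axis (not along the pixel's ray), 0 where there is no reading.
- cams.camera_params(name): a dict with "mtx" (3x3 intrinsics, pixels), "extrinsics" (4x4, takes a point from world to camera coordinates). Camera axes: x right, y down, z forward; pixel columns grow to the right and rows downward; lengths in mm; the calibration is good to about 2 mm. A picture is of the moment at which its call begins: read the wrist's pose just before it. camera_params takes no time and is no camera call; for the wrist camera it gives the pose at the moment of the call.
- finish_job(): hands the job in; it is judged then, once.
The state is a dict: "time_s": time; "joints": joint angles; "qvel": joint speeds; "tau": joint torques, N m; "position": TCP position; "ee_rot": TCP orientation; "contact_force": force on the tool from outside, world axes, zero at the start; "torque": the same for the moment, N m; "opening": opening from 0.0 (shut) to 1.0 (fully open); "gripper_force": force on a finger pad.
Only numpy, scipy, OpenCV 4.12 (cv2) and the standard library are available. Lean on these libraries where they do the work, as an engineer would, in place of code of your own. Each camera call takes 0.05 s, during which the arm holds its last target. There are 200 camera calls.

## Working session

There is one attempt and no reset: what is moved stays moved. The work goes in short steps, Python scripts to look and compute and a tool call to move; the robot and the scene stay as the last step left them, time stands still between calls to the robot, and variables do not carry over. Pictures are saved under pics/ and viewed, at most 10 in all, crops included, and the job is handed in when it is done.

Besides the shell and the picture viewer there is one more tool, called after "Request:" as name(argument=value, ...) on one line, values as JSON. step_arm: Moves the arm, as the interface text tells. Its arguments: {"type":"object","properties":{"increments":{"type":"array","items":{"type":"array"}},"newtons":{"type":"number"}},"required":["increments"]}

```bash
ls; mkdir -p pics; python3 - <<'E'
from rig import monitor,cams
import cv2,numpy as np
s=monitor.read_state();print({k:np.round(v,3) for k,v in s.items()})
for n in("top","side"):
    p,d=cams.snapshot(n);cv2.imwrite(f"pics/{n}0.png",p);np.savez(f"{n}0.npz",p=p,d=d,**cams.camera_params(n))
    c=cams.camera_params(n);print(n,np.round(c["mtx"],1).tolist(),np.round(c["extrinsics"],3).tolist())
E
```

```text
pics
{'time_s': np.float64(0.0), 'joints': array([-1.404,  0.246,  1.559, -0.   ,  1.339, -0.174]), 'qvel': array([ 0.001,  0.   ,  0.   , -0.   , -0.001,  0.001]), 'tau': array([ 0.0000e+00, -4.1584e+01, -3.1460e+01,  6.8000e-02,  3.3000e-02,
       -0.0000e+00]), 'position': array([ 217.128, -612.041,  204.375]), 'ee_rot': array([-3.14 , -0.   ,  0.341]), 'contact_force': array([-0.007, -1.044, -0.279]), 'torque': array([0.028, 0.002, 0.007]), 'gripper_force': np.float64(0.0), 'opening': np.float64(1.005)}
top [[388.8, 0.0, 313.9], [0.0, 388.8, 203.9], [0.0, 0.0, 1.0]] [[-0.029, -0.999, -0.022, 49.504], [-0.99, 0.031, -0.135, 611.351], [0.135, 0.018, -0.991, 1038.551], [0.0, 0.0, 0.0, 1.0]]
side [[425.7, 0.0, 317.1], [0.0, 425.7, 194.5], [0.0, 0.0, 1.0]] [[-0.789, -0.614, -0.017, 501.322], [-0.377, 0.506, -0.775, 230.486], [0.485, -0.606, -0.631, 733.919], [0.0, 0.0, 0.0, 1.0]]
```

View pics/top0.png

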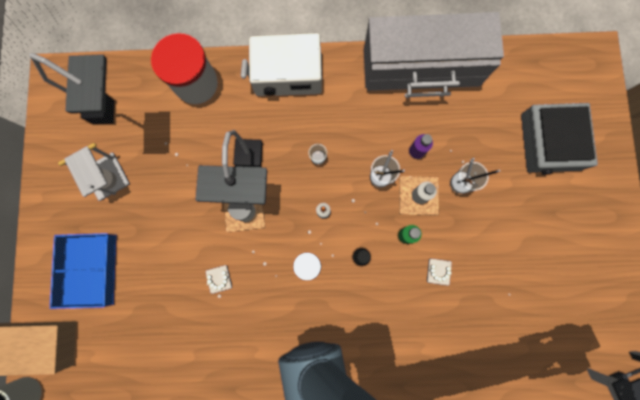

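View pics/side0.png

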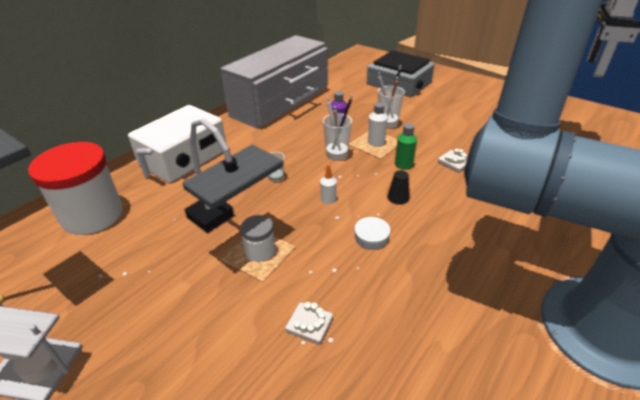

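The jar (top view 240,212; side view 258,240) is on the lamp mat, mostly beneath the lamp head (197–267, 165–203). The white bottle (top 427,190; side 377,128) is on the open mat, with tumblers at (384,172) and (465,180). The green bottle at (411,235) and the purple one at (422,146) are decoys.

```bash
cat > h.py <<'E'
import numpy as np,cv2
from scipy.optimize import least_squares
def load(f):
    z=np.load(f);return cloud(z["p"],z["d"],z["mtx"],z["extrinsics"])
def cloud(p,d,K,E):
    v,u=np.mgrid[:d.shape[0],:d.shape[1]]
    c=np.stack([(u-K[0,2])/K[0,0]*d,(v-K[1,2])/K[1,1]*d,d],-1)
    w=(c-E[:3,3])@E[:3,:3]; w[d==0]=np.nan
    return w,p
def pix(z,w0,E,K):
    q=E[:3,:3]@np.array([*w0,])+E[:3,3];q=K@q;return q[:2]/q[2]
def circ(xy,r,x0):
    f=lambda c:np.hypot(*(xy-c[:2]).T)-r
    s=least_squares(f,x0,loss="soft_l1",f_scale=1);return np.round(s.x,1),np.round(np.sqrt(np.mean(s.fun**2)),1)
E
python3 - <<'E'
from h import *
for n in("top","side"):
    w,p=load(n+"0.npz")
    print(n)
    px=dict(top=dict(jar=(240,212),bottle=(427,190),head=(225,180),ta=(384,172),tb=(465,180),green=(411,235),purple=(424,143),glue=(323,211),cone=(362,257),tin=(307,266),shot=(318,154),casta=(218,280),castb=(440,272),matL=(240,227),matO=(410,205)),
      side=dict(jar=(258,228),jarb=(260,250),bottle=(377,128),head=(235,175),matL=(265,268),matO=(366,145)))[n]
    for k,(u,v) in px.items(): print(k,np.round(w[v,u]),p[v,u])
    x,y,z=w[...,0],w[...,1],w[...,2]
    np.seterr(all="ignore")
    hsv=cv2.cvtColor(p,cv2.COLOR_BGR2HSV)
    # head
    if n=="top": u,v=px["head"]
    else: u,v=px["head"]
    c=w[v,u]
    m=(abs(z-c[2])<8)&(np.hypot(x-c[0],y-c[1])<130)
    print("head rect",[np.round(a,2) for a in cv2.minAreaRect(np.float32(w[m][:,:2]))],np.median(z[m]),np.round(cv2.boxPoints(cv2.minAreaRect(np.float32(w[m][:,:2])))).tolist())
    for k in("matL","matO"):
        u,v=px[k];c=w[v,u];m=(abs(z-4)<8)&(np.hypot(x-c[0],y-c[1])<160)
        print(k,hsv[v,u],c)
E
python3 - <<'E'
import cv2
p=cv2.imread("pics/top0.png");cv2.imwrite("pics/crop.png",cv2.resize(p[130:290,180:500],None,fx=2.5,fy=2.5,interpolation=cv2.INTER_CUBIC))
E
```

```text
top
jar [592. 229.  80.] [153 160 163]
bottle [ 628. -261.  123.] [130 134 137]
head [653. 237. 213.] [66 67 68]
ta [ 689. -162.   77.] [64 68 72]
tb [ 661. -379.   72.] [40 47 57]
green [ 515. -214.  119.] [119 124 125]
purple [ 756. -265.  112.] [81 84 85]
glue [588.   7.  77.] [ 80  94 124]
cone [463. -93.  72.] [45 48 49]
tin [442.  55.  29.] [240 238 236]
shot [763.  16.   9.] [181 186 195]
casta [411. 304.  18.] [201 217 227]
castb [ 415. -311.   17.] [200 217 227]
matL [558. 246.   2.] [102 151 205]
matO [ 606. -243.    5.] [112 167 221]
head rect [array([710.55, 227.68]), array([ 22.11, 133.27]), np.float64(88.57)] 210.54460685135172 [[644.0, 218.0], [777.0, 215.0], [777.0, 237.0], [644.0, 240.0]]
matL [ 14 128 205] [557.7683138  245.86023648   2.22843965]
matO [ 15 126 221] [ 605.64409238 -242.64580098    5.33417188]
side
jar [593. 238.  80.] [146 146 151]
jarb [579. 253.  40.] [128 133 137]
bottle [ 623. -249.   63.] [133 137 141]
head [634. 240. 191.] [103 102 101]
matL [564. 260.   4.] [137 203 248]
matO [ 648. -239.    4.] [132 195 245]
head rect [array([647.09, 230.62]), array([170.66,  91.71]), np.float64(85.48)] 190.55990369941316 [[595.0, 149.0], [686.0, 142.0], [700.0, 312.0], [608.0, 319.0]]
matL [ 18 114 248] [563.97897917 260.23114068   4.22211549]
matO [ 17 118 245] [ 647.92212509 -239.2436832     4.35304854]
```

View pics/crop.png

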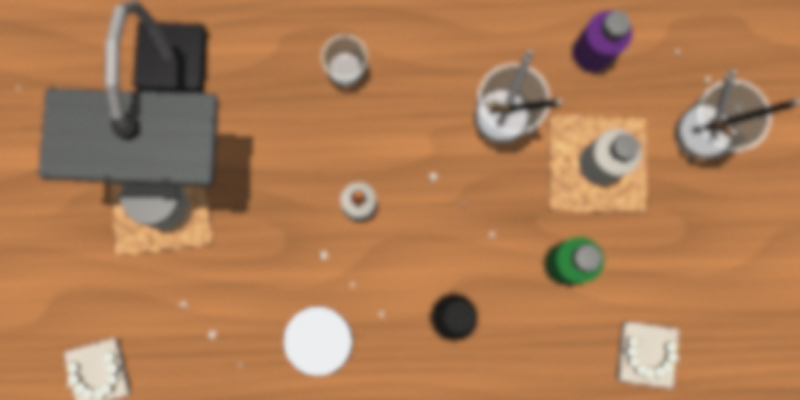

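The crop shows the mats clearly: open mat corners at roughly crop px (552,117), (646,117), (646,211) and (551,209), and the lamp mat's front corners at (113,252) and (212,243). Next I fit the poses.

```bash
python3 - <<'E'
from h import *
np.seterr(all="ignore")
zt=np.load("top0.npz");K,E=zt["mtx"],zt["extrinsics"]
def ray(u,v,z):
    d=E[:3,:3].T@np.linalg.inv(K)@[u,v,1];o=-E[:3,:3].T@E[:3,3];return np.round((o+d*(z-o[2])/d[2])[:2],1)
for c in [(552,117),(646,117),(646,211),(551,209),(113,252),(212,243)]: print("mat corner",ray(c[0]/2.5+180-.3,c[1]/2.5+130-.3,4))
T,_=load("top0.npz");S,_=load("side0.npz")
for n,W in(("top",T),("side",S)):
    x,y,z=W[...,0],W[...,1],W[...,2]
    def f(k,x0,y0,r,z0,z1,R):
        m=(z>z0)&(z<z1)&(np.hypot(x-x0,y-y0)<R)
        if m.sum()>15: print(n,k,m.sum(),*circ(W[m][:,:2],r,(x0+10,y0)))
    f("jar",600,235,31,12,58,50)
    f("bottle",630,-255,25,12,78,42)
    f("green",518,-216,25,12,78,42)
    f("tin",440,55,37,8,22,50); f("glue",588,7,19,12,55,35)
    m=(abs(z-122)<4)&(np.hypot(x-630,y+255)<40);print("cap",m.sum(),np.median(W[m],0).round(1))
    m=(abs(z-80)<4)&(np.hypot(x-600,y-235)<50);print("lid",m.sum(),np.median(W[m],0).round(1),np.nanmin(W[m],0).round(1),np.nanmax(W[m],0).round(1))
    for k,(a,b) in dict(ta=(685,-165),tb=(658,-378)).items():
        m=(z>15)&(np.hypot(x-a,y-b)<60);q=W[m];print(k,q.min(0).round(),q.max(0).round())
# mat colour masks via side view: points z<8 brighter cork
for n in("top","side"):
    W,p=load(n+"0.npz");hsv=cv2.cvtColor(p,cv2.COLOR_BGR2HSV).astype(int);z=W[...,2]
    for c in((606,234),(635,-250)):
        m=(np.hypot(W[...,0]-c[0],W[...,1]-c[1])<100)&(z<9)&(hsv[...,1]<145)&(hsv[...,2]>170)
        m=cv2.morphologyEx(m.astype(np.uint8),cv2.MORPH_OPEN,np.ones((2,2)))>0
        r=cv2.minAreaRect(np.float32(W[m][:,:2]));print(n,"mat",m.sum(),np.round(r[0],1),np.round(r[1],1),round(r[2],1))
E
```

```text
mat corner [ 689.7 -220.8]
mat corner [ 686.1 -328.7]
mat corner [ 577.2 -320.9]
mat corner [ 582.8 -213.4]
mat corner [548.9 289. ]
mat corner [555.8 175.1]
top jar 68 [604.3 233.4] 0.3
top bottle 115 [ 634.4 -269.8] 0.5
top green 82 [ 521.4 -224.1] 0.3
top glue 26 [596.3   8.1] 0.8
cap 80 [ 633.4 -268.2  122.6]
lid 307 [597.5 232.6  80.3] [572.8 202.4  76.2] [617.4 262.3  83.9]
ta [ 655. -197.   16.] [ 729. -123.  172.]
tb [ 629. -429.   15.] [ 702. -350.  169.]
side jar 489 [603.5 232.5] 0.8
side bottle 370 [ 633.4 -270.2] 1.5
side green 431 [ 520.7 -224.7] 1.4
side tin 135 [443.3  56.1] 1.0
side glue 234 [595.    7.4] 1.1
cap 47 [ 631.2 -265.6  121.3]
lid 575 [600.8 235.5  79.6] [571.2 202.   76. ] [633.7 265.   82.4]
ta [ 652. -196.   15.] [ 729. -121.  168.]
tb [ 627. -430.   15.] [ 702. -348.  169.]
top mat 509 [569.4 230.2] [119.   57.6] 89.0
top mat 1171 [ 662.8 -284. ] [174.8  83.6] 45.7
side mat 832 [586.  236.8] [ 53.3 112.9] 17.7
side mat 621 [ 556.1 -228.5] [40.7 52.8] 175.6
```

```bash
cat >> h.py <<'E'
from scipy.spatial.transform import Rotation as R
def inc(g,az=0,th=.611,off=True):
    """grasp-point target (world) -> tool-frame shift and turn from the present pose"""
    from rig import monitor
    s=monitor.read_state();R0=R.from_euler("xyz",s["ee_rot"])
    R1=R.from_euler("xyz",[np.pi,-th,az]); z=R1.as_matrix()[:,2]
    t=np.array(g)+19*z
    print("tcp",np.round(t,1),"z",z.round(2),"shift",R0.inv().apply(t-s["position"]).round(1),"turn",(R0.inv()*R1).as_rotvec().round(3))
E
python3 -c "
from h import *
inc([634,-270,230])"
```

```text
tcp [ 644.9 -270.   214.4] z [ 0.57 -0.   -0.82] shift [ 517.5 -179.5   -9.5] turn [-0.106  0.605  0.33 ]
```

Request:
step_arm(increments=[[94, [517, -180, -10], [-0.106, 0.605, 0.33]], [94, [517, -180, -10], [-0.106, 0.605, 0.33]], [94, [517, -180, -10], [-0.106, 0.605, 0.33]], [94, [517, -180, -10], [-0.106, 0.605, 0.33]], [94, [517, -180, -10], [-0.106, 0.605, 0.33]], [94, [517, -180, -10], [-0.106, 0.605, 0.33]], [94, [517, -180, -10], [-0.106, 0.605, 0.33]], [94, [517, -180, -10], [-0.106, 0.605, 0.33]], [94, [517, -180, -10], [-0.106, 0.605, 0.33]], [94, [517, -180, -10], [-0.106, 0.605, 0.33]]], newtons=20)

```text
time_s: 1.35
position: [645.9, -267.1, 215.0]
ee_rot: [3.14, -0.611, 0.005]
contact_force: [-1.0, -0.0, 0.1]
opening: 0.998
gripper_force: 0.0
```

```bash
python3 -c "
from h import *
from rig import monitor
print(monitor.read_state()['joints'].round(2))
inc([634,-270,64])"
```

```text
[-0.71  0.06  1.84  0.53  0.83  0.57]
tcp [ 644.9 -270.    48.4] z [ 0.57 -0.   -0.82] shift [-96.3   2.6 135.9] turn [-0.002  0.     0.004]
```

Request:
step_arm(increments=[[94, [-20, 3, 28], [0, 0, 0.004]], [94, [-40, 3, 56], [0, 0, 0.004]], [94, [-60, 3, 85], [0, 0, 0.004]], [94, [-78, 3, 110], [0, 0, 0.004]], [94, [-90, 3, 127], [0, 0, 0.004]], [94, [-96, 3, 136], [0, 0, 0.004]], [94, [-96, 3, 136], [0, 0, 0.004]]])

```text
time_s: 2.22
position: [643.1, -273.8, 48.3]
ee_rot: [-3.14, -0.61, -0.006]
contact_force: [0.4, 1.1, -0.2]
opening: 1.002
gripper_force: 0.0
```

Request:
step_arm(increments=[[45, [0, 0, 0], [0, 0, 0]], [45, [0, 0, 0], [0, 0, 0]], [45, [0, 0, 0], [0, 0, 0]], [40, [0, 0, 0], [0, 0, 0]], [40, [0, 0, 0], [0, 0, 0]], [40, [0, 0, 0], [0, 0, 0]]], newtons=20)

```text
time_s: 2.98
position: [643.9, -273.1, 49.1]
ee_rot: [-3.14, -0.611, -0.004]
contact_force: [-0.8, 1.7, 1.1]
opening: 0.531
gripper_force: 20.0
```

```bash
python3 -c "
from h import *
inc([634,-270,64])
from rig import cams
p,d=cams.snapshot('side');q,d=cams.snapshot('wrist')
cv2.imwrite('pics/g1.png',np.hstack([p[50:250,280:520],cv2.resize(q,(320,200))]))"
```

```text
tcp [ 644.9 -270.    48.4] z [ 0.57 -0.   -0.82] shift [ 0.4 -3.2  1.1] turn [ 0.001 -0.    -0.003]
```

View pics/g1.png

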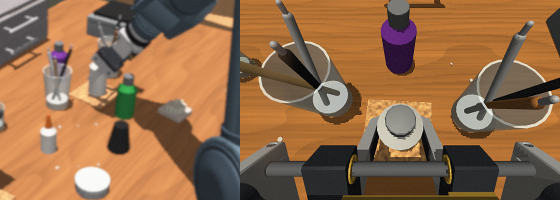

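The bottle is held centrally between the pads (wrist view 400,125), with both tumblers clear of the fingers. I'll lift it and park it at about (500,-400), which is free bench.

Request:
step_arm(increments=[[40, [6, 0, -8], [0, 0, 0]], [40, [17, 0, -24], [0, 0, 0]], [40, [32, 0, -45], [0, 0, 0]], [40, [43, 0, -62], [0, 0, 0]], [40, [46, 0, -66], [0, 0, 0]], [40, [32, 17, -75], [0, 0, 0]], [40, [5, 48, -95], [0, 0, 0]], [40, [-25, 84, -115], [0, 0, 0]], [40, [-50, 114, -133], [0, 0, 0]], [40, [-64, 130, -142], [0, 0, 0]]])

```text
time_s: 4.32
position: [507.6, -404.4, 127.7]
ee_rot: [-3.14, -0.61, -0.007]
contact_force: [0.8, -0.4, -2.1]
opening: 0.525
gripper_force: 20.0
```

Request:
step_arm(increments=[[40, [0, 0, 0], [0, 0, 0]], [40, [-11, 0, 16], [0, 0, 0]], [40, [-25, 0, 36], [0, 0, 0]], [40, [-37, 0, 53], [0, 0, 0]], [40, [-44, 0, 63], [0, 0, 0]], [40, [-46, 0, 66], [0, 0, 0]]])

```text
time_s: 5.08
position: [509.6, -401.6, 46.4]
ee_rot: [-3.138, -0.61, -0.005]
contact_force: [0.4, -1.0, -2.6]
opening: 0.533
gripper_force: 20.0
```

```bash
python3 -c "
from h import *
inc([500,-400,60])
from rig import cams
q,d=cams.snapshot('side');w,_=cloud(q,d,**dict(zip('KE',[cams.camera_params('side')[k] for k in ('mtx','extrinsics')])))
m=(w[...,2]>5)&(np.hypot(w[...,0]-500,w[...,1]+400)<35);print(m.sum(),w[m].min(0))
cv2.imwrite('pics/s2.png',q)"
```

```text
tcp [ 510.9 -400.    44.4] z [ 0.57 -0.   -0.82] shift [-0.1 -1.6  2.3] turn [-0.     0.001 -0.004]
467 [ 465.3287922  -425.07366567    5.0655288 ]
```

Request:
step_arm(increments=[[40, [-0.8, 0, 1.1], [0, 0, 0]], [40, [-1.6, 0, 2.2], [0, 0, 0]], [40, [-2.2, 0, 3.1], [0, 0, 0]], [40, [-2.2, 0, 3.1], [0, 0, 0]], [40, [-2.2, 0, 3.1], [0, 0, 0]]])

```text
time_s: 5.75
position: [510.0, -403.4, 45.1]
ee_rot: [3.141, -0.612, -0.004]
contact_force: [-2.2, 2.3, 3.3]
opening: 0.526
gripper_force: 20.0
```

Force changed from −2.6 to +3.3 N, so the bottle is on the bench. I'll release it and rise.

Request:
step_arm(increments=[[60, [-2, 0, 3], [0, 0, 0]], [70, [0, 0, 0], [0, 0, 0]], [90, [0, 0, 0], [0, 0, 0]], [94, [0, 0, 0], [0, 0, 0]], [94, [0, 0, 0], [0, 0, 0]], [94, [23, 0, -33], [0, 0, 0]], [94, [52, 0, -74], [0, 0, 0]], [94, [80, 0, -115], [0, 0, 0]], [94, [98, 0, -140], [0, 0, 0]]])

```text
time_s: 6.88
position: [509.9, -403.8, 218.4]
ee_rot: [3.138, -0.613, -0.002]
contact_force: [0.2, -0.1, -0.1]
opening: 1.003
gripper_force: 0.0
```

```bash
python3 - <<'E'
from h import *
from rig import cams,monitor
import rig
for n in("top","side"):
    p,d=cams.snapshot(n);c=cams.camera_params(n);w,_=cloud(p,d,c["mtx"],c["extrinsics"])
    m=(w[...,2]>12)&(w[...,2]<78)&(np.hypot(w[...,0]-500,w[...,1]+400)<40)
    print(n,m.sum(),circ(w[m][:,:2],25,(500,-400)) if m.sum()>15 else "")
    m=(w[...,2]>100)&(w[...,2]<125)&(np.hypot(w[...,0]-500,w[...,1]+400)<40);print(np.median(w[m],0))
print(monitor.read_state()["joints"].round(2))
inc([430,233,200]); inc([480,233,60])
E
```

```text
top 160 (array([ 500.4, -402.1]), np.float64(0.6))
[ 499.87166801 -390.18147409  109.19196791]
side 387 (array([ 499.5, -402.8]), np.float64(1.7))
[ 497.10707819 -393.5793      113.33877299]
[-1.07  0.01  1.89  0.63  1.01  0.22]
tcp [440.9 233.  184.4] z [ 0.57 -0.   -0.82] shift [ -77.2 -638.   -16.1] turn [ 0.008 -0.005  0.001]
tcp [490.9 233.   44.4] z [ 0.57 -0.   -0.82] shift [-117.2 -639.1  127.1] turn [ 0.008 -0.005  0.001]
```

The bottle stands at (500,-402). Next is the jar: waypoint in front of the lamp mat.

Request:
step_arm(increments=[[94, [-45, -638, 7], [0.004, 0, 0]], [94, [-45, -638, 7], [0.004, 0, 0]], [94, [-45, -638, 7], [0.004, 0, 0]], [94, [-45, -638, 7], [0.004, 0, 0]], [94, [-45, -638, 7], [0.004, 0, 0]], [94, [-45, -638, 7], [0.004, 0, 0]], [94, [-45, -638, 7], [0.004, 0, 0]], [94, [-45, -638, 7], [0.004, 0, 0]], [94, [-45, -638, 7], [0.004, 0, 0]], [94, [-45, -638, 7], [0.004, 0, 0]]])

```text
time_s: 8.22
position: [478.8, 216.4, 183.2]
ee_rot: [-3.138, -0.61, -0.003]
contact_force: [0.8, -0.9, 0.5]
opening: 1.0
gripper_force: 0.0
```

```bash
python3 - <<'E'
from h import *
from rig import monitor
print(monitor.read_state()["joints"].round(2))
inc([470,233,200]);inc([470,233,56]); inc([604,233,56])
E
```

```text
[ 0.3  -0.35  2.27 -0.28  0.65  2.04]
tcp [480.9 233.  184.4] z [ 0.57 -0.   -0.82] shift [  2.4 -16.6   0.2] turn [-0.002  0.001 -0.002]
tcp [480.9 233.   40.4] z [ 0.57 -0.   -0.82] shift [-80.1 -16.2 118.3] turn [-0.002  0.001 -0.002]
tcp [614.9 233.   40.4] z [ 0.57 -0.   -0.82] shift [ 29.7 -16.2 195. ] turn [-0.002  0.001 -0.002]
```

Request:
step_arm(increments=[[94, [-10, -16, 20], [0, 0, 0]], [94, [-33, -16, 52], [0, 0, 0]], [94, [-58, -16, 88], [0, 0, 0]], [94, [-75, -16, 112], [0, 0, 0]], [94, [-80, -16, 118], [0, 0, 0]], [94, [-80, -16, 118], [0, 0, 0]]])

```text
time_s: 8.98
position: [481.8, 230.7, 41.7]
ee_rot: [-3.138, -0.61, -0.004]
contact_force: [0.0, -0.2, 0.5]
opening: 1.0
gripper_force: 0.0
```

```bash
python3 - <<'E'
from h import *
from rig import monitor
print(monitor.read_state()["joints"].round(2))
inc([604,233,56])
E
```

```text
[ 0.33 -0.02  2.3  -0.61  0.33  2.43]
tcp [614.9 233.   40.4] z [ 0.57 -0.   -0.82] shift [108.4  -2.4  77.2] turn [-0.002  0.001 -0.003]
```

Request:
step_arm(increments=[[94, [14, -2, 10], [0, 0, 0]], [94, [36, -2, 25], [0, 0, 0]], [94, [60, -2, 43], [0, 0, 0]], [94, [84, -2, 60], [0, 0, 0]], [94, [100, -2, 71], [0, 0, 0]], [94, [108, -2, 77], [0, 0, 0]], [94, [108, -2, 77], [0, 0, 0]]])

```text
time_s: 9.85
position: [615.7, 232.8, 42.3]
ee_rot: [-3.137, -0.613, -0.005]
contact_force: [-0.0, -0.8, -0.2]
opening: 1.004
gripper_force: 0.0
```

```bash
python3 - <<'E'
from h import *
from rig import monitor,cams
print(monitor.read_state()["joints"].round(2))
inc([604,233,56])
p,d=cams.snapshot('side');q,d=cams.snapshot('wrist')
cv2.imwrite('pics/g2.png',np.hstack([p[120:320,140:380],cv2.resize(q,(320,200))]))
E
```

```text
[ 0.25  0.24  2.02 -0.46  0.32  2.22]
tcp [614.9 233.   40.4] z [ 0.57 -0.   -0.82] shift [-1.7 -0.2  1.1] turn [-0.002 -0.002 -0.004]
```

View pics/g2.png

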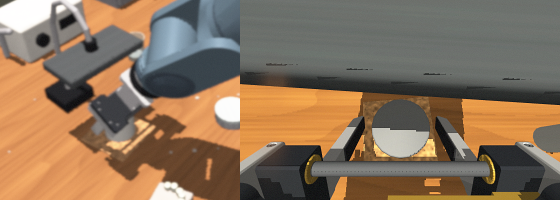

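The jar lid is centred between the open fingers (wrist view 400,128), and the lamp head is ahead and above. I'll close the fingers and check the arm's clearance to the head.

Request:
step_arm(increments=[[57, [0, 0, 0], [0, 0, 0]], [57, [0, 0, 0], [0, 0, 0]], [57, [0, 0, 0], [0, 0, 0]], [52, [0, 0, 0], [0, 0, 0]], [52, [0, 0, 0], [0, 0, 0]]], newtons=22)

```text
time_s: 10.58
position: [614.9, 232.6, 41.3]
ee_rot: [-3.137, -0.611, -0.004]
contact_force: [-1.7, -0.8, 0.8]
opening: 0.664
gripper_force: 22.0
```

```bash
python3 - <<'E'
from h import *
from rig import cams
for n in("top","side"):
    p,d=cams.snapshot(n);c=cams.camera_params(n);w,_=cloud(p,d,c["mtx"],c["extrinsics"])
    x,y,z=w[...,0],w[...,1],w[...,2]
    m=(z>150)&(z<215)&(x>480)&(x<720)&(y>120)&(y<340)
    xs=w[m]; a=xs[xs[:,0]<590]; print(n,len(a),a[np.argsort(-a[:,0])[:4]].round())
E
```

```text
top 1115 [[581. 312. 151.]
 [581. 310. 151.]
 [580. 282. 151.]
 [580. 272. 150.]]
side 1581 [[574. 267. 158.]
 [573. 275. 158.]
 [573. 280. 158.]
 [573. 266. 157.]]
```

About 20 mm of clearance to the head. Lift slightly, withdraw toward the robot, then rise.

Request:
step_arm(increments=[[52, [2.3, 0, -3.3], [0, 0, 0]], [52, [6.9, 0, -9.8], [0, 0, 0]], [52, [-9.5, 0, -21.3], [0, 0, 0]], [52, [-34, 0, -38.5], [0, 0, 0]], [52, [-62.7, 0, -58.6], [0, 0, 0]], [52, [-78.6, 0, -79.5], [0, 0, 0]], [52, [-65.5, 0, -107], [0, 0, 0]], [52, [-42.5, 0, -139.7], [0, 0, 0]], [52, [-19.6, 0, -172.5], [0, 0, 0]], [52, [-8, 0, -188.9], [0, 0, 0]]])

```text
time_s: 11.92
position: [500.8, 232.8, 195.0]
ee_rot: [-3.135, -0.615, -0.005]
contact_force: [0.3, 0.7, -1.9]
opening: 0.662
gripper_force: 22.0
```

```bash
python3 - <<'E'
from h import *
inc([570,-271,206]);inc([634,-271,206])
E
```

```text
tcp [ 580.9 -271.   190.4] z [ 0.57 -0.   -0.82] shift [ 64.8 503.8  48. ] turn [-0.004 -0.004 -0.004]
tcp [ 644.9 -271.   190.4] z [ 0.57 -0.   -0.82] shift [117.  503.7  84.9] turn [-0.004 -0.004 -0.004]
```

Request:
step_arm(increments=[[52, [3, 25, 2], [0, 0, 0]], [52, [10, 75, 7], [0, 0, 0]], [52, [17, 135, 12], [0, 0, 0]], [52, [25, 195, 18], [0, 0, 0]], [52, [33, 255, 24], [0, 0, 0]], [52, [41, 315, 30], [0, 0, 0]], [52, [49, 375, 36], [0, 0, 0]], [52, [57, 435, 42], [0, 0, 0]], [52, [63, 485, 46], [0, 0, 0]], [52, [65, 504, 47], [0, 0, 0]]])

```text
time_s: 13.18
position: [579.4, -274.6, 188.7]
ee_rot: [-3.138, -0.612, -0.006]
contact_force: [-0.4, 0.2, -1.9]
opening: 0.66
gripper_force: 22.0
```

```bash
python3 - <<'E'
from h import *
inc([634,-271,206]);inc([634,-271,64])
E
```

```text
tcp [ 644.9 -271.   190.4] z [ 0.57 -0.   -0.82] shift [54.6 -3.9 36.2] turn [-0.    -0.001 -0.005]
tcp [ 644.9 -271.    48.4] z [ 0.57 -0.   -0.82] shift [-26.9  -3.5 152.5] turn [-0.    -0.001 -0.005]
```

Request:
step_arm(increments=[[52, [20, -3, 13], [0, 0, 0]], [52, [44, -3, 30], [0, 0, 0]], [52, [54, -3, 37], [0, 0, 0]], [52, [40, -3, 57], [0, 0, 0]], [52, [20, -3, 86], [0, 0, 0]], [52, [0, -3, 114], [0, 0, 0]], [52, [-17, -3, 138], [0, 0, 0]], [52, [-25, -3, 149], [0, 0, 0]], [52, [-27, -3, 152], [0, 0, 0]], [52, [-27, -3, 152], [0, 0, 0]]])

```text
time_s: 14.42
position: [645.2, -268.7, 49.6]
ee_rot: [-3.138, -0.613, -0.003]
contact_force: [0.3, -0.1, -1.7]
opening: 0.663
gripper_force: 22.0
```

```bash
python3 - <<'E'
from h import *
inc([634,-271,57])
E
```

```text
tcp [ 644.9 -271.    41.4] z [ 0.57 -0.   -0.82] shift [-4.9  2.3  6.5] turn [-0.001 -0.002 -0.003]
```

Request:
step_arm(increments=[[52, [-1.2, 0, 1.6], [0, 0, 0]], [52, [-2.4, 0, 3.3], [0, 0, 0]], [52, [-3.3, 0, 4.7], [0, 0, 0]], [52, [-3.9, 0, 5.6], [0, 0, 0]], [52, [-4.2, 0, 6.0], [0, 0, 0]], [52, [-4.2, 0, 6.0], [0, 0, 0]]])

```text
time_s: 15.18
position: [644.8, -268.4, 41.3]
ee_rot: [-3.137, -0.612, -0.004]
contact_force: [-0.5, 0.2, -0.3]
opening: 0.662
gripper_force: 22.0
```

Request:
step_arm(increments=[[52, [-0.3, 0, 0.5], [0, 0, 0]], [52, [-0.6, 0, 0.9], [0, 0, 0]], [52, [-0.6, 0, 0.9], [0, 0, 0]]])

```text
time_s: 15.55
position: [645.3, -268.5, 41.4]
ee_rot: [-3.137, -0.613, -0.004]
contact_force: [-5.4, 3.0, 7.2]
opening: 0.661
gripper_force: 22.0
```

Contact is firm at +7 N. Release and rise.

Request:
step_arm(increments=[[70, [0, 0, 0], [0, 0, 0]], [85, [0, 0, 0], [0, 0, 0]], [94, [0, 0, 0], [0, 0, 0]], [94, [0, 0, 0], [0, 0, 0]], [94, [12, 0, -17], [0, 0, 0]], [94, [40, 0, -57], [0, 0, 0]], [94, [75, 0, -107], [0, 0, 0]], [94, [98, 0, -140], [0, 0, 0]]])

```text
time_s: 16.55
position: [645.2, -269.6, 214.5]
ee_rot: [-3.14, -0.614, -0.003]
contact_force: [0.0, -1.1, -0.8]
opening: 0.999
gripper_force: 0.0
```

```bash
python3 - <<'E'
from h import *
from rig import cams,monitor
for n in("top","side"):
    p,d=cams.snapshot(n);c=cams.camera_params(n);w,_=cloud(p,d,c["mtx"],c["extrinsics"])
    for k,a,b,r in(("jar",634,-271,31),("bottle",500,-402,25),("green",521,-224,25)):
        m=(w[...,2]>12)&(w[...,2]<58)&(np.hypot(w[...,0]-a,w[...,1]-b)<r+12)
        print(n,k,m.sum(),circ(w[m][:,:2],r,(a,b)) if m.sum()>15 else "")
inc([500,-402,200]);inc([500,-402,62])
E
```

```text
top jar 64 (array([ 634.1, -267.7]), np.float64(0.4))
top bottle 0 
top green 54 (array([ 521.6, -224.2]), np.float64(0.4))
side jar 322 (array([ 633.3, -268.3]), np.float64(1.5))
side bottle 270 (array([ 499.4, -402.5]), np.float64(1.6))
side green 302 (array([ 520.5, -224.7]), np.float64(1.3))
tcp [ 510.9 -402.   184.4] z [ 0.57 -0.   -0.82] shift [-130.5  131.1  -51.1] turn [ 0.004 -0.009  0.001]
tcp [ 510.9 -402.    46.4] z [ 0.57 -0.   -0.82] shift [-210.7  130.7   61.3] turn [ 0.004 -0.009  0.001]
```

Request:
step_arm(increments=[[94, [-33, 33, -13], [0, 0, 0]], [94, [-80, 80, -31], [0, 0, 0]], [94, [-115, 115, -45], [0, -0.005, 0]], [94, [-130, 131, -51], [0, -0.005, 0]], [94, [-140, 131, -37], [0, -0.005, 0]], [94, [-158, 131, -12], [0, -0.005, 0]], [94, [-180, 131, 18], [0, -0.005, 0]], [94, [-200, 131, 47], [0, -0.005, 0]], [94, [-212, 131, 63], [0, -0.005, 0]], [94, [-215, 131, 68], [0, -0.005, 0]]])

```text
time_s: 17.9
position: [507.0, -396.0, 27.9]
ee_rot: [-3.131, -0.603, -0.006]
contact_force: [-0.2, 1.0, 0.0]
opening: 0.998
gripper_force: 0.0
```

Request:
step_arm(increments=[[50, [0, 0, 0], [0, 0, 0]], [45, [0, 0, 0], [0, 0, 0]], [45, [0, 0, 0], [0, 0, 0]], [40, [0, 0, 0], [0, 0, 0]], [40, [0, 0, 0], [0, 0, 0]], [40, [0, 0, 0], [0, 0, 0]]], newtons=20)

```text
time_s: 18.65
position: [507.5, -399.8, 31.9]
ee_rot: [-3.139, -0.607, -0.004]
contact_force: [-1.7, -1.1, 2.1]
opening: 0.527
gripper_force: 20.0
```

```bash
python3 - <<'E'
from h import *
inc([500,-402,54])
inc([500,-402,204]); inc([480,200,204])
E
```

```text
tcp [ 510.9 -402.    38.4] z [ 0.57 -0.   -0.82] shift [ 6.6  2.1 -3.4] turn [-0.001  0.004 -0.003]
tcp [ 510.9 -402.   188.4] z [ 0.57 -0.   -0.82] shift [  92.1    1.8 -126.6] turn [-0.001  0.004 -0.003]
tcp [490.9 200.  188.4] z [ 0.57 -0.   -0.82] shift [  73.8 -600.2 -137.5] turn [-0.001  0.004 -0.003]
```

Request:
step_arm(increments=[[40, [6, 0, -8], [0, 0, 0]], [40, [20, 0, -29], [0, 0, 0]], [40, [43, 0, -61], [0, 0, 0]], [40, [66, 0, -94], [0, 0, 0]], [40, [81, 0, -116], [0, 0, 0]], [40, [88, 0, -125], [0, 0, 0]], [40, [87, -20, -125], [0, 0, 0]], [40, [85, -60, -126], [0, 0, 0]], [40, [83, -110, -127], [0, 0, 0]], [40, [82, -160, -128], [0, 0, 0]]])

```text
time_s: 19.9
position: [501.0, -237.5, 182.1]
ee_rot: [-3.134, -0.604, -0.006]
contact_force: [0.5, -0.1, -1.8]
opening: 0.53
gripper_force: 20.0
```

```bash
python3 - <<'E'
from h import *
inc([477,234,202])
E
```

```text
tcp [487.9 234.  186.4] z [ 0.57 -0.   -0.82] shift [ -10.7 -471.5   -9. ] turn [-0.004  0.007 -0.005]
```

Request:
step_arm(increments=[[40, [-1, -55, -1], [0, 0, 0]], [40, [-2, -110, -2], [0, 0, 0]], [40, [-4, -165, -3], [0, 0, 0]], [40, [-5, -220, -4], [0, 0, 0]], [40, [-6, -275, -5], [0, 0, 0]], [40, [-8, -330, -6], [0, 0, 0]], [40, [-9, -385, -7], [0, 0, 0]], [40, [-10, -435, -8], [0, 0, 0]], [40, [-11, -463, -9], [0, 0, 0]], [40, [-11, -472, -9], [0, 0, 0]]])

```text
time_s: 21.15
position: [487.1, 233.7, 185.0]
ee_rot: [-3.138, -0.603, -0.001]
contact_force: [-0.2, 1.2, -2.1]
opening: 0.53
gripper_force: 20.0
```

```bash
python3 - <<'E'
from h import *
from rig import monitor
s=monitor.read_state();print(s["position"],s["joints"].round(2))
inc([477,234,62])
E
```

```text
[487.10611921 233.68523539 184.98761318] [ 0.33 -0.3   2.22 -0.3   0.66  2.09]
tcp [487.9 234.   46.4] z [ 0.57 -0.   -0.82] shift [-7.790e+01  1.000e-01  1.146e+02] turn [-0.003  0.008 -0.001]
```

Request:
step_arm(increments=[[40, [-9, 0, 13], [0, 0, 0]], [40, [-26, 0, 38], [0, 0, 0]], [40, [-46, 0, 68], [0, 0, 0]], [40, [-63, 0, 93], [0, 0, 0]], [40, [-74, 0, 109], [0, 0, 0]], [40, [-78, 0, 114], [0, 0, 0]], [40, [-78, 0, 114], [0, 0, 0]]])

```text
time_s: 22.02
position: [489.1, 231.9, 48.0]
ee_rot: [-3.137, -0.605, -0.005]
contact_force: [1.0, -0.4, -1.2]
opening: 0.532
gripper_force: 20.0
```

```bash
python3 - <<'E'
from h import *
from rig import monitor,cams
s=monitor.read_state();print(s["position"],s["joints"].round(2))
x=np.array(s["position"])
for n in("side","top"):
    p,d=cams.snapshot(n);c=cams.camera_params(n);w,_=cloud(p,d,c["mtx"],c["extrinsics"])
    m=(w[...,2]>15)&(w[...,2]<90)&(np.hypot(w[...,0]-480,w[...,1]-234)<32)
    m2=(w[...,2]>122)&(w[...,2]<140)&(np.hypot(w[...,0]-480,w[...,1]-234)<25)
    print(n,m.sum(),circ(w[m][:,:2],25,(480,234)) if m.sum()>15 else "",m2.sum(),np.median(w[m2],0))
    if n=="side": cv2.imwrite("pics/s5.png",cv2.resize(p[120:360,120:440],None,fx=2,fy=2))
inc([601,234,62])
E
```

```text
[489.0973633  231.9241402   47.97034516] [ 0.33 -0.02  2.28 -0.57  0.35  2.39]
side 37 (array([480.2, 232.5]), np.float64(0.7)) 156 [479.8479734  235.69319675 133.54428491]
top 67 (array([482.4, 233.5]), np.float64(3.0)) 99 [482.19261923 232.53643619 134.60864242]
tcp [611.9 234.   46.4] z [ 0.57 -0.   -0.82] shift [98.3 -1.5 72.1] turn [-0.002  0.003 -0.004]
```

View pics/s5.png

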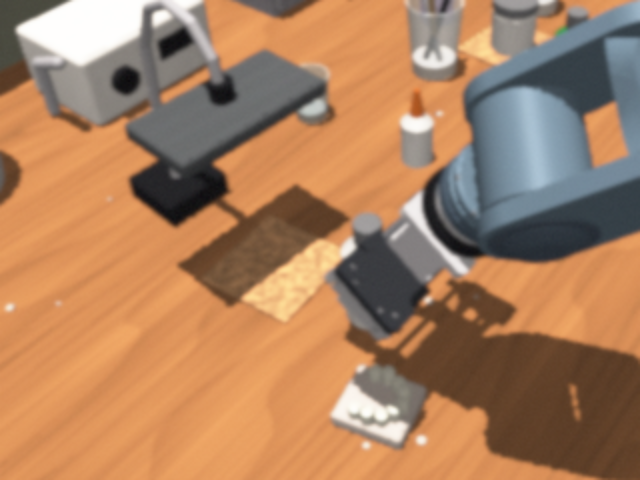

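The bottle hangs upright at (480,233) with its base about 11 mm above mat level, and the way to the lamp mat is clear (mat at crop 270,260). Moving in.

Request:
step_arm(increments=[[40, [12, -1, 8], [0, 0, 0]], [40, [32, -1, 22], [0, 0, 0]], [40, [56, -1, 39], [0, 0, 0]], [40, [78, -1, 54], [0, 0, 0]], [40, [94, -1, 65], [0, 0, 0]], [40, [102, -1, 71], [0, 0, 0]], [40, [102, -1, 71], [0, 0, 0]]])

```text
time_s: 23.0
position: [614.4, 233.6, 48.7]
ee_rot: [-3.137, -0.607, -0.005]
contact_force: [0.5, 0.9, -2.1]
opening: 0.532
gripper_force: 20.0
```

Request:
step_arm(increments=[[40, [-1.7, 0, 2.5], [0, 0, 0]], [40, [-3, 0, 4.3], [0, 0, 0]], [40, [-4, 0, 5.7], [0, 0, 0]], [40, [-4.6, 0, 6.5], [0, 0, 0]], [40, [-4.6, 0, 6.5], [0, 0, 0]], [40, [-4.6, 0, 6.5], [0, 0, 0]]])

```text
time_s: 23.75
position: [613.6, 233.8, 40.5]
ee_rot: [-3.137, -0.606, -0.004]
contact_force: [-0.2, -0.8, -1.7]
opening: 0.526
gripper_force: 20.0
```

Request:
step_arm(increments=[[40, [-0.6, 0, 0.9], [0, 0, 0]], [40, [-1.2, 0, 1.7], [0, 0, 0]], [40, [-1.6, 0, 2.3], [0, 0, 0]], [40, [-1.6, 0, 2.3], [0, 0, 0]]])

```text
time_s: 24.25
position: [613.5, 233.7, 37.5]
ee_rot: [-3.137, -0.606, -0.004]
contact_force: [-0.5, 0.8, -1.8]
opening: 0.528
gripper_force: 20.0
```

Request:
step_arm(increments=[[40, [-0.4, 0, 0.6], [0, 0, 0]], [40, [-0.7, 0, 1], [0, 0, 0]], [40, [-0.7, 0, 1], [0, 0, 0]]])

```text
time_s: 24.62
position: [613.5, 233.7, 36.3]
ee_rot: [-3.137, -0.606, -0.004]
contact_force: [0.8, -0.1, -1.0]
opening: 0.53
gripper_force: 20.0
```

Request:
step_arm(increments=[[40, [-0.4, 0, 0.5], [0, 0, 0]], [40, [-0.7, 0, 1], [0, 0, 0]], [40, [-0.7, 0, 1], [0, 0, 0]]])

```text
time_s: 25.0
position: [614.1, 233.9, 35.9]
ee_rot: [-3.137, -0.608, -0.004]
contact_force: [-2.0, -1.0, 3.3]
opening: 0.531
gripper_force: 20.0
```

Contact made. Release and withdraw straight back, then up.

Request:
step_arm(increments=[[65, [0, 0, 0], [0, 0, 0]], [85, [0, 0, 0], [0, 0, 0]], [94, [0, 0, 0], [0, 0, 0]], [94, [0, 0, 0], [0, 0, 0]], [94, [-13, 0, -14], [0, 0, 0]], [94, [-39, 0, -33], [0, 0, 0]], [94, [-70, 0, -56], [0, 0, 0]], [94, [-90, 0, -80], [0, 0, 0]], [94, [-75, 0, -115], [0, 0, 0]], [94, [-50, 0, -150], [0, 0, 0]]])

```text
time_s: 26.25
position: [485.4, 233.5, 129.7]
ee_rot: [-3.138, -0.604, -0.003]
contact_force: [0.3, 0.6, 0.1]
opening: 1.001
gripper_force: 0.0
```

Request:
step_arm(increments=[[94, [20, 50, -30], [0, 0, 0]], [94, [20, 110, -30], [0, 0, 0]], [94, [20, 170, -30], [0, 0, 0]], [94, [20, 220, -30], [0, 0, 0]], [94, [20, 220, -30], [0, 0, 0]]])

```text
time_s: 26.88
position: [486.3, 8.5, 165.8]
ee_rot: [-3.138, -0.608, -0.014]
contact_force: [0.7, -0.6, 0.1]
opening: 0.999
gripper_force: 0.0
```

```bash
python3 - <<'E'
from h import *
from rig import monitor,cams
I={}
for n in("side","top"):
    p,d=cams.snapshot(n);I[n]=p;c=cams.camera_params(n);w,_=cloud(p,d,c["mtx"],c["extrinsics"])
    for k,a,b,r in(("bottle",604,234,25),("jar",634,-268,31),("green",521,-224,25),("glue",596,8,19),("tin",443,56,37)):
        m=(w[...,2]>(8 if k=="tin" else 12))&(w[...,2]<(22 if k=="tin" else 55))&(np.hypot(w[...,0]-a,w[...,1]-b)<r+12)
        print(n,k,m.sum(),circ(w[m][:,:2],r,(a,b)) if m.sum()>15 else "")
    m=(w[...,2]>112)&(w[...,2]<128)&(np.hypot(w[...,0]-604,w[...,1]-234)<40);print("cap",np.median(w[m],0))
cv2.imwrite("pics/end.png",np.vstack([I["side"][60:300,100:500],I["top"][100:310,130:530]]))
E
```

```text
side bottle 366 (array([606.1, 234.6]), np.float64(0.9))
side jar 28 (array([ 633.2, -268.4]), np.float64(1.0))
side green 224 (array([ 520.7, -224.4]), np.float64(1.5))
side glue 232 (array([595.1,   7.2]), np.float64(1.1))
side tin 145 (array([443.3,  56. ]), np.float64(1.0))
cap [602.81711413 238.29363352 121.06315077]
top bottle 55 (array([607. , 235.4]), np.float64(0.4))
top jar 89 (array([ 634.3, -267.6]), np.float64(0.5))
top green 52 (array([ 521.6, -224.2]), np.float64(0.2))
top glue 26 (array([596.2,   8.2]), np.float64(0.8))
top tin 0 
cap [602.80572569 233.32359211 122.08108119]
```

View pics/end.png

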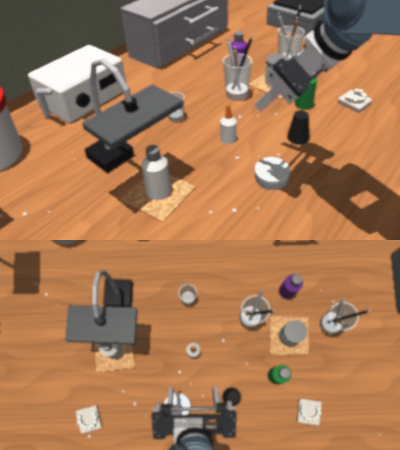

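The bottle stands upright on the lamp mat at (606,235), the jar on the open mat at (634,-268), and everything else is where it was. The robot is touching nothing, so I'm handing in.

```bash
python3 -c "
from rig import finish_job
print(finish_job())"
```

```text
the job is handed in; nothing more can be done
None
```

The swap is done and handed in: the bottle stands upright on the lamp mat and the jar on the open mat, each within about 4 mm of the mat's centre by camera, with no sign of the lamp being touched, in about 27 s of the 70 s allowed.

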